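# Pop the recorder's battery hatch

### The job

Get the temperature recorder with the wide battery hatch ready for new cells: with the fingertips press the front edge of its hatch down once, so that the push-push catch lets go, withdraw, and watch without touching the recorder that the hatch swings right up and stays open by itself for two seconds. Then press the round button of the same recorder fully down to pause it, and move clear, leaving the hatch open. Only press: do not push the open hatch down again, do not lift or shove anything, and leave the narrow-hatched recorder and the other things alone.

Things in the scene. Friction and masses are not known exactly. Their poses are not given: they have to be found in the camera images.
- wide_recorder: The recorder to work on: flat box 140 (x) x 100 (y) x 46 mm, 0.85 kg, loose on the table. Origin under its centre; x points from its front (display, round button) to its rear (hinge), z up. WIDE hatch: raised grey plate 58 mm long (x = +2 to +60), 70 mm wide, y centred; shut, its top is 55 mm above the table, 9 mm above the box, with four small ribs near its free front edge.
- narrow_recorder: The other recorder, same size, catch, display and button, but its hatch is NARROW: 58 mm long and only 34 mm wide. Same origin and axes. To be left alone. Either recorder may stand at the left or at the right.
- wide_hatch (a joint): Hinge of the wide hatch, rad: 0 to 0.02 = shut and latched, -0.112 = pressed to its lower stop, 1.2 = fully open against its stop (tip then about 105 mm above the table). Pressed at the front to -0.08 or beyond (5 to 7 mm of travel, about 5 N; rigid at the stop) the push-push catch lets go. Pushed from open down to the stop it latches shut again.
- wide_hatch_press (a point): Point to press: top of the wide hatch at the ribs, on its centre line, 8 mm behind its free front edge and 50 mm ahead of the hinge. Hatch shut: x = +10, y = 0, z = +56 mm in the recorder's frame. It moves with the hatch.
- wide_hatch_hinge (a point): On the hinge axis (along the recorder's y), x = +60, z = +48 mm in the recorder's frame. Once unlatched, a damped spring (about 3 N at the front edge) lifts the hatch after the withdrawing finger; its front edge swings up and rearward, to 1.2 rad in about 1 s, and the spring keeps it open.
- wide_button (a joint): Travel of the round button of the wide-hatched recorder, m, 0 = up, 0.005 = fully down; springs back by itself. Starts to move at about 1.2 N, fully down at 4 N, then rigid.
- wide_button_top (a point): Centre of the top face of that button: grey, round, 24 mm across, standing 10 mm above the box's top, at x = -46, y = -22, z = +56 mm in the recorder's frame (front, right-hand side; the dark display is at its left).
- narrow_hatch (a joint): Hinge of the narrow hatch, rad: 0 to 0.02 = shut and latched, 1.2 = open. Same push-push catch. Must stay shut.
- narrow_button (a joint): Travel of the narrow-hatched recorder's button, m: 0 = up. Not to be pressed.
- mid_vial: small glass vial with a yellow-brown cap, 22 mm across, 43 mm tall, standing between the two recorders; origin under its centre. A bystander.
- counter: hand tally counter, 62x47x21 mm, lying in front of the recorders; origin under its centre. A bystander.
- marker: marker pen, 17x135x16 mm, lying in front of the recorders; origin under its centre. A bystander.
- tall_carton: small upright carton with its flaps open, 30x54x76 mm, behind the recorders; origin under its centre. A bystander.
- dropper: brown dropper bottle, 33x34x102 mm, behind the recorders; origin under its centre. A bystander.
- gel: pump bottle of hand gel, 38x65x134 mm, behind the recorders at the left; origin under its centre. A bystander.

How it is judged:
By the outcome, as a careful person would: the job done as asked, in the order asked, and still so for the second after the job is handed in, with the robot touching nothing.
It also fails if it takes over 40 s, if anything falls off the work surface, if the arm or the gripper's body presses on something with over 40 N, if the wrist force passes 120 N, or if a joint passes its speed limit or range.

### The arm

A 6-joint arm with a two-finger parallel gripper is mounted at the origin on a cart in front of the work surface, level with it; the furniture and walls round the work are solid. World frame = base frame: x ahead of the robot, y to its left, z up, the work surface at z = 0. Lengths are in m, angles in rad, forces in N, time in s.
With the tool pointing down it reaches from about 0.375 to 0.9 m from the base axis. Payload 3.1 kg.
Tool frame: the origin (TCP) lies on the centre line of the jaws, within the pads' length; the fingertips stand robot.tcp_to_tips ahead of it and the grasp point (between the pads) lies 3 mm ahead of it (robot.tcp_to_tips is the distance from the TCP to the fingertips, in m); z points along the fingers, y is the line along which they close (so a half turn about z gives the same grasp; the last joint's range is limited). The gripper opens to 87 mm and grips with 3 to 60 N. Pads are 19 mm wide; open, the fingers measure 117 mm over their backs; the gripper's body (75 mm by 190 mm) begins 51 mm behind the grasp point.
Start: joints at [0.941, 0.527, 1.433, -0, 1.181, -0.178], TCP at [0.273, 0.562, 0.245] pointing down, gripper open.
Joint ranges: [-3.08, 3.08], [-0.75, 2.2], [0.22, 2.44], [-1.43, 4.57], [0, 2.65], [-2.85, 2.85]. Speed limits (rad/s): [2.79, 2.79, 3.14, 3.14, 3.14, 3.14].

### API

Orientations are given as a unit quaternion [x, y, z, w].
In Python, from rig import robot gives the robot as it stands. The module is installed in compiled form; this text tells all that it offers.
- The arm moves only by the shell command python3 -m jog 'ROWS' [FORCE]. ROWS is JSON, one flat list of numbers, 5 for each row, row after row: the finger opening in m, from 0 to 0.087, then the shift along the tool's x, y, z in m, then the turn about the tool's z in units of 10 degrees (1.0 is 10 degrees). In form: [claw, x, y, z, roll, claw, x, y, z, roll, ...]. A call has 1 to 20 rows; each row shifts and turns the commanded pose from where the row before left it, along the tool's axes as they then stand; what a row does not reach is not made up. A row lasts 1/8 s, in which the tool goes at most 62.5 mm and 10.7 degrees, less where a joint would pass 70% of its speed; a pose out of reach is approached as far as the arm can. A call with a gripper value outside its range is refused whole. The fingers move at their own pace and stop on an object; FORCE is the grip in N (left out, the last holds). Time passes only in rows, so rows that do not move let the fingers close. It gives the time, the measured TCP pose, the force, the opening and the grip force at its end, in the units of the state.
- robot.get_obs(): the state, without advancing time (a new reading comes with each control period).
- robot.camera(name): name is "scene" or "top" or "wrist"; returns the picture (384x512x3 uint8, blue, green, red); there is no depth.
- robot.camera_model(name): a dict with "fx", "fy", "cx", "cy" (pixels), "R" (3x3) and "t" (3): a world point X has camera coordinates R X + t; the wrist camera has in their place "tool_from_camera" (4x4, takes a point from camera to tool coordinates, whose origin is the TCP and whose axes are the flange's). Camera axes: x right, y down, z forward; pixel columns grow to the right and rows downward; lengths in m; the calibration is good to about 2 mm. A picture is of the moment at which its call begins: read the wrist's pose just before it. camera_model takes no time and is no camera call.
- robot.hand_in(): hands the job in; it is judged then, once.
Trained networks look in the newest picture that a camera, given by its name, has taken for a name from the list of things; names that differ only in an ending like _2 or _b are one class to them, and where a whole thing is asked for, a point or a joint stands for the part that bears it (a point fixed in the world has none). Each returns a list of dicts, best first, with "conf" (0 to 1); they miss things now and then, are a little off and sometimes report something else, mostly with a low value. They report only what shows in the picture. A call takes as long as a camera call.
- robot.look_for(camera, label): "extent" ([centre column, centre row, width, height] in pixels, round what is visible of it).
- robot.outline_of(camera, label): "region" (384x512 bool, what is visible of it) and "extent" ([centre column, centre row, width, height] in pixels, round what is visible of it).
The state is a dict: "time": time; "q": joint angles; "joint_velocities": joint speeds; "joint_torque": joint torques, N m; "position": TCP position; "tool_rot": TCP orientation; "ft_force": force on the tool from outside, world axes, zero at the start; "moment": the same for the moment, N m; "grip_width": finger opening in m; "grip_force": force on a finger pad.
Only numpy, scipy, OpenCV 4.12 (cv2) and the standard library are available. Lean on these libraries where they do the work, as an engineer would, in place of code of your own. Each camera call takes 0.05 s, during which the arm holds its last target. There are 200 camera calls.

## Working session

There is one attempt and no reset: what is moved stays moved. The work goes in short steps, Python scripts to look and compute and a shell command to move; the robot and the scene stay as the last step left them, time stands still between calls to the robot, and variables do not carry over. Pictures are saved under pics/ and viewed, at most 10 in all, crops included, and the job is handed in when it is done.

```bash
mkdir -p pics
python3 - <<'E'
from rig import robot
import cv2,numpy as np
ims=[robot.camera(n) for n in("top","scene")]
cv2.imwrite('pics/a.png',cv2.resize(ims[0],(800,600)))
cv2.imwrite('pics/b.png',ims[1])
for n in("wide_recorder","narrow_recorder","wide_hatch","wide_button_top"):
  for c in("top","scene"):
    print(n,c,[(np.round(d["extent"],1),round(d["conf"],2)) for d in robot.look_for(c,n)][:3])
print(robot.camera_model("top"),robot.tcp_to_tips)
o=robot.get_obs();print(o["time"],o["position"],o["tool_rot"],o["ft_force"])
E
```

```text
wide_recorder top [(array([202.4, 208.4,  65.7,  75.1]), 0.71)]
wide_recorder scene [(array([200.3, 195.7,  67.2,  46.5]), 0.96)]
narrow_recorder top [(array([337.5, 197.9,  57.4,  74.5]), 0.86), (array([202. , 192.8,  40.2,  39.6]), 0.68), (array([252.4, 102. ,  21.5,  25.4]), 0.4)]
narrow_recorder scene [(array([292.9, 255.5,  82.2,  68.6]), 0.58), (array([326. , 192.9,  14. ,  32.6]), 0.26)]
wide_hatch top [(array([202.8, 194.4,  34.3,  34.1]), 0.62), (array([149.4, 118.2,  46.5,  26.3]), 0.28)]
wide_hatch scene [(array([211. , 181.7,  30.8,  19. ]), 0.67)]
wide_button_top top [(array([205.4, 230.9,  13. ,  12.8]), 0.58)]
wide_button_top scene [(array([290.4, 174.9,  17.8,  26.1]), 0.6), (array([186. , 194.2,   7.6,   5.7]), 0.39)]
{'fx': 421.4549974227771, 'fy': 421.4549974227771, 'cx': 256.3039104389874, 'cy': 185.78718513368537, 'R': array([[ 0.01477312, -0.99982895,  0.01112802],
       [-0.99606402, -0.01568844, -0.08723728],
       [ 0.08739694, -0.00979546, -0.99612541]]), 't': array([-0.01058028,  0.56264324,  0.91431736])} 0.022
0.5 [0.27279895 0.56226463 0.24450401] [ 2.23958101e-01  9.74598772e-01 -4.78610794e-05 -1.73966291e-05] [-0.66265202  0.21675071  0.41079933]
```

View pics/a.png

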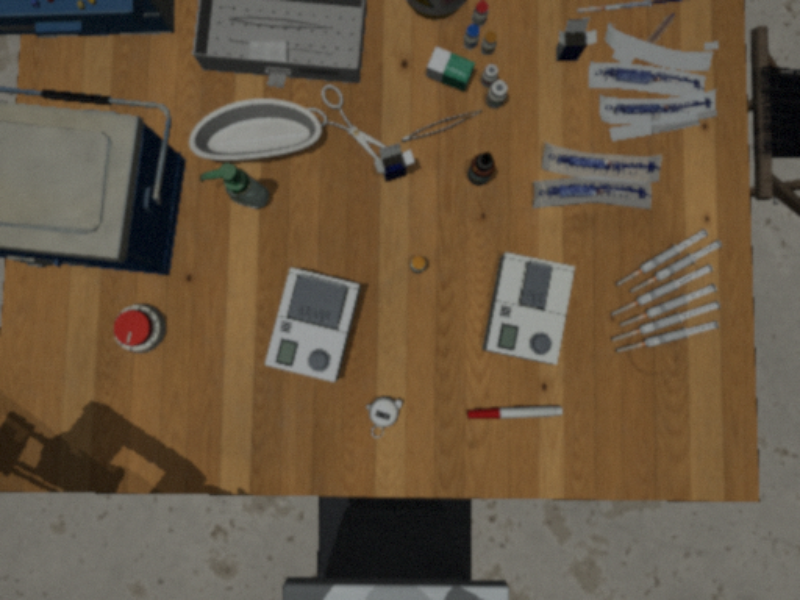

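View pics/b.png

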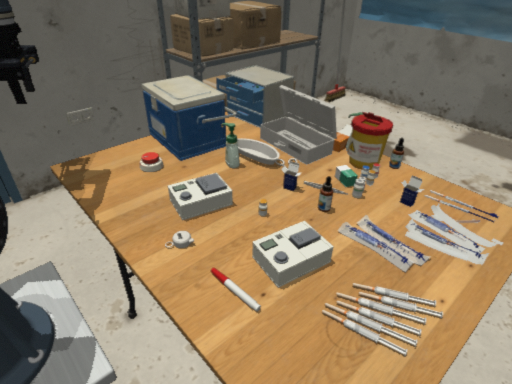

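The wide-hatched recorder stands at the left: in the 800x600 top view its corners are near (290,268), (360,284), (335,381), (266,366), with the hatch at about (320,300) and the button at (319,359). The narrow one is at the right, around (530,308).

```bash
cat > h.py <<'E'
from rig import robot
import cv2,numpy as np
from scipy.spatial.transform import Rotation as Ro
def cam(name):
    m=robot.camera_model(name)
    K=np.array([[m["fx"],0,m["cx"]],[0,m["fy"],m["cy"]],[0,0,1]])
    if name=="wrist":
        o=robot.get_obs();T=np.eye(4);T[:3,:3]=Ro.from_quat(o["tool_rot"]).as_matrix();T[:3,3]=o["position"]
        W=np.linalg.inv(T@np.array(m["tool_from_camera"]));return K,W[:3,:3],W[:3,3]
    return K,np.array(m["R"]),np.array(m["t"])
def back(c,uv,z):
    K,R,t=c;uv=np.atleast_2d(uv);C=-R.T@t
    d=(R.T@np.linalg.inv(K)@np.c_[uv,np.ones(len(uv))].T).T
    return C+d*((z-C[2])/d[:,2])[:,None]
def proj(c,X):
    K,R,t=c;p=(K@(R@np.atleast_2d(X).T+t[:,None])).T;return p[:,:2]/p[:,2:]
def togo(target):  # tool axes shift to bring TCP to target
    o=robot.get_obs();return Ro.from_quat(o["tool_rot"]).inv().apply(np.array(target)-o["position"])
def outl(cn,lab):
    return [(d["conf"],d["region"].astype(np.uint8),d["extent"]) for d in robot.outline_of(cn,lab)]
def rect(c,reg,z):
    k=max(cv2.findContours(reg,cv2.RETR_EXTERNAL,cv2.CHAIN_APPROX_NONE)[0],key=cv2.contourArea)[:,0]
    P=back(c,k,z)[:,:2];return cv2.minAreaRect((P*1000).astype(np.float32)),P
E
python3 - <<'E'
from h import *
robot.camera("top");c=cam("top")
for l,z in(("wide_hatch",.055),("wide_button_top",.056),("wide_recorder",.046)):
    for cf,r,e in outl("top",l)[:2]: print(l,round(cf,2),rect(c,r,z)[0])
P=back(c,np.array([[290,268],[360,284],[335,381],[266,366]])/1.5625,.046);print(P.round(4),P.mean(0))
o=robot.get_obs();R=Ro.from_quat(o["tool_rot"]).as_matrix();print(R.round(3))
E
```

```text
wide_hatch 0.51 ((735.01904296875, -112.36476135253906), (31.415447235107422, 49.173919677734375), 64.17378234863281)
wide_button_top 0.47 ((463.68487548828125, 108.36908721923828), (16.956043243408203, 17.094385147094727), 0.8416128158569336)
wide_button_top 0.18 ((705.1268920898438, 230.14053344726562), (97.51271057128906, 41.95175552368164), 57.81569290161133)
wide_recorder 0.79 ((513.2470703125, 118.86930084228516), (104.18171691894531, 140.2613067626953), 76.9054946899414)
[[0.5896 0.1528 0.046 ]
 [0.5688 0.0547 0.046 ]
 [0.4342 0.0864 0.046 ]
 [0.4534 0.1817 0.046 ]] [0.51150919 0.11891313 0.046     ]
[[-0.9    0.437  0.   ]
 [ 0.437  0.9    0.   ]
 [-0.     0.    -1.   ]]
```

```bash
python3 -m jog '[0,0,0,0,-0.65, 0,0,0,0,-0.64, 0,-0.023,-0.0274,0,0, 0,-0.023,-0.0274,0,0, 0,-0.023,-0.0274,0,0, 0,-0.023,-0.0274,0,0, 0,-0.023,-0.0274,0,0, 0,-0.023,-0.0274,0,0, 0,-0.023,-0.0274,0,0, 0,-0.023,-0.0274,0,0, 0,-0.023,-0.0274,0,0, 0,-0.023,-0.0274,0,0, 0,-0.023,-0.0274,0,0, 0,-0.023,-0.0274,0,0, 0,-0.023,-0.0274,0,0, 0,-0.023,-0.0274,0,0]' 20
python3 - <<'E'
from h import *
c=cam("wrist");im=robot.camera("wrist");cv2.imwrite('pics/c.png',im)
for l,z in(("wide_hatch",.055),("wide_button_top",.056),("wide_recorder",.046)):
    for cf,r,e in outl("wrist",l)[:2]: print(l,round(cf,2),np.round(e),rect(c,r,z)[0])
E
```

```text
time: 2.7
position: [0.501, 0.115, 0.2448]
tool_rot: [0.113, 0.994, 0.0, 0.0]
ft_force: [-0.0, 0.8, 0.9]
grip_width: 0.0002
grip_force: 0.0
wide_hatch 0.71 [268. 205.  65.  38.] ((534.3310546875, 117.06596374511719), (69.45196533203125, 37.134429931640625), 76.97894287109375)
wide_button_top 0.91 [246. 144.  20.  26.] ((463.760986328125, 110.21460723876953), (21.61518096923828, 22.38474464416504), 76.96998596191406)
wide_recorder 0.79 [266. 168. 100. 104.] ((501.0140075683594, 124.42794799804688), (102.0367431640625, 114.03660583496094), 77.01679229736328)
```

View pics/c.png

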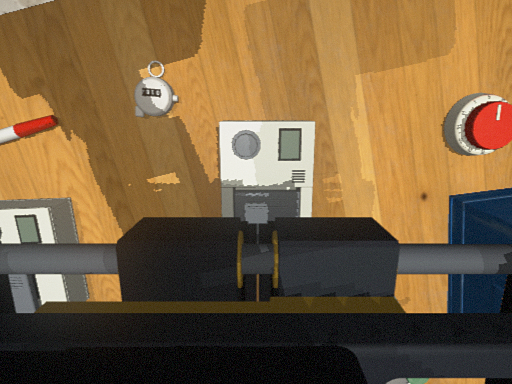

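The wrist view shows the wide recorder square to the tool. The button is at (246,144), the display at (290,143) and the hatch front edge at about row 188, all matching the estimate.

```bash
python3 -m jog '[0,-0.007,0.003,0.02,0, 0,-0.007,0.003,0.035,0, 0,-0.007,0.003,0.035,0, 0,0,0,0.035,0, 0,0,0,0.025,0, 0,0,0,0.0105,0, 0,0,0,0,0, 0,0,0,0.003,0, 0,0,0,0.002,0, 0,0,0,0.002,0, 0,0,0,0.001,0,0,0,0,0.001,0]'
```

```text
time: 4.4
position: [0.523, 0.1203, 0.0754]
tool_rot: [0.113, 0.994, 0.0, 0.0]
ft_force: [-0.3, 1.8, 3.7]
grip_width: 0.0006
grip_force: 2.2
```

```bash
python3 -m jog '[0,0,0,0.001,0,0,0,0,0.001,0,0,0,0,0.001,0]'
```

```text
time: 4.78
position: [0.5228, 0.1203, 0.0723]
tool_rot: [0.113, 0.994, 0.0, -0.0]
ft_force: [-2.9, 0.9, 12.0]
grip_width: 0.0006
grip_force: 6.2
```

```bash
python3 -m jog '[0,0,0,0.001,0,0,0,0,0.001,0,0,0,0,0,0]'
```

```text
time: 5.15
position: [0.5228, 0.1203, 0.0719]
tool_rot: [0.113, 0.994, 0.0, 0.0]
ft_force: [-4.2, 0.5, 19.1]
grip_width: 0.0004
grip_force: 9.9
```

```bash
python3 -m jog '[0,0,0,-0.03,0, 0,0,0,-0.04,0, 0,0.015,-0.006,-0.04,0, 0,0.02,-0.0085,-0.02,0, 0,0.02,-0.0085,0,0, 0,0,0,0,0, 0,0,0,0,0, 0,0,0,0,0, 0,0,0,0,0, 0,0,0,0,0, 0,0,0,0,0]'
python3 - <<'E'
from h import *
im=robot.camera("scene");w=robot.camera("wrist")
cv2.imwrite('pics/d.png',np.hstack([cv2.resize(im[130:240,140:260],(400,366)),cv2.resize(w,(400,366))]))
c=cam("wrist")
for cf,r,e in outl("wrist","wide_button_top")[:2]: print(round(cf,2),np.round(e),rect(c,r,.056)[0])
print(robot.get_obs()["position"])
E
```

```text
time: 6.52
position: [0.4642, 0.1102, 0.2]
tool_rot: [0.113, 0.994, 0.0, -0.0]
ft_force: [0.1, -0.2, 0.2]
grip_width: 0.0003
grip_force: 0.0
0.95 [258. 187.  20.  28.] ((463.8116455078125, 109.89900207519531), (20.239030838012695, 22.55769157409668), 76.99317169189453)
[0.46412723 0.11012815 0.20004395]
```

View pics/d.png

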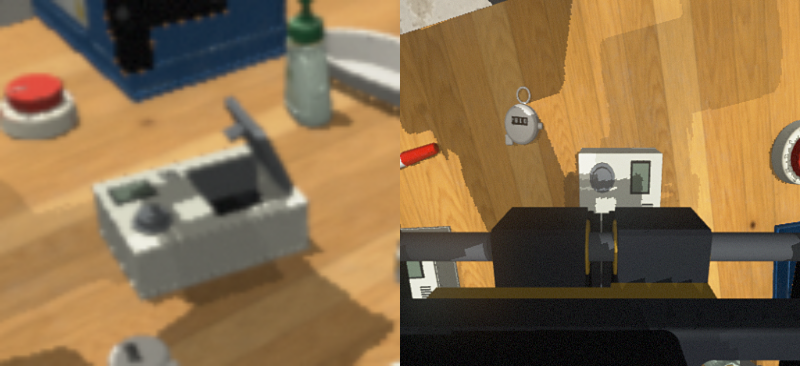

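The scene crop (left half) shows the hatch standing open, its tip near (232,103). The button is at (258,187) in the wrist image, right under the tool. Now I'll wait two seconds and more without touching.

```bash
python3 -m jog '[0,0,0,0,0,0,0,0,0,0,0,0,0,0,0,0,0,0,0,0,0,0,0,0,0,0,0,0,0,0,0,0,0,0,0,0,0,0,0,0,0,0,0,0,0,0,0,0,0,0,0,0,0,0,0,0,0,0,0,0,0,0,0,0,0,0,0,0,0,0,0,0,0,0,0,0,0,0,0,0,0,0,0,0,0,0,0,0,0,0,0,0,0,0,0,0,0,0,0,0]'
python3 - <<'E'
from h import *
im=robot.camera("scene")
cv2.imwrite('pics/e.png',cv2.resize(im[130:240,140:260],(400,366)))
E
```

```text
time: 9.18
position: [0.4641, 0.1101, 0.2001]
tool_rot: [0.113, 0.994, 0.0, 0.0]
ft_force: [-0.0, 0.5, -0.4]
grip_width: 0.0001
grip_force: 0.0
```

View pics/e.png

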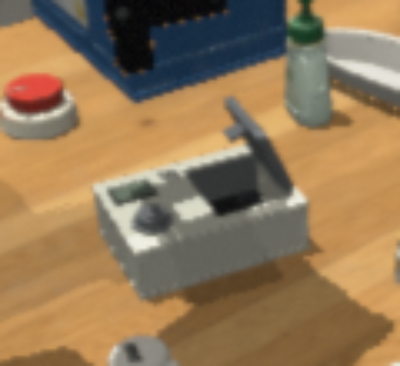

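The hatch is still fully open (tip near (232,103), unchanged), so I'll press the button.

```bash
python3 -m jog '[0,0,0,0.035,0, 0,0,0,0.04,0, 0,0,0,0.03,0, 0,0,0,0.01,0, 0,0,0,0.003,0, 0,0,0,0.003,0, 0,0,0,0.002,0, 0,0,0,0.002,0, 0,0,0,0.001,0, 0,0,0,0,0]'
```

```text
time: 10.48
position: [0.4648, 0.1102, 0.0744]
tool_rot: [0.113, 0.994, 0.0, 0.001]
ft_force: [-0.1, 1.5, 3.3]
grip_width: 0.0003
grip_force: 1.6
```

```bash
python3 -m jog '[0,0,0,0.001,0, 0,0,0,0.001,0, 0,0,0,0.001,0, 0,0,0,0,0]'
```

```text
time: 10.98
position: [0.4648, 0.1102, 0.073]
tool_rot: [0.113, 0.994, 0.0, 0.001]
ft_force: [-2.3, 0.4, 21.6]
grip_width: 0.0006
grip_force: 10.6
```

It is rigid at 21 N, so the button is fully down. Now I'll withdraw.

```bash
python3 -m jog '[0,0,0,-0.02,0, 0,0,0,-0.04,0, 0,0,0,-0.04,0, 0,0.01,0,-0.04,0, 0,0.02,0,-0.02,0, 0,0.02,0,0,0, 0,0,0,0,0, 0,0,0,0,0, 0,0,0,0,0]'
python3 - <<'E'
from h import *
im=robot.camera("scene")
cv2.imwrite('pics/f.png',im)
E
```

```text
time: 12.1
position: [0.4162, 0.1212, 0.2307]
tool_rot: [0.113, 0.994, -0.0, -0.0]
ft_force: [-0.1, 0.1, 0.3]
grip_width: 0.0003
grip_force: 0.0
```

View pics/f.png

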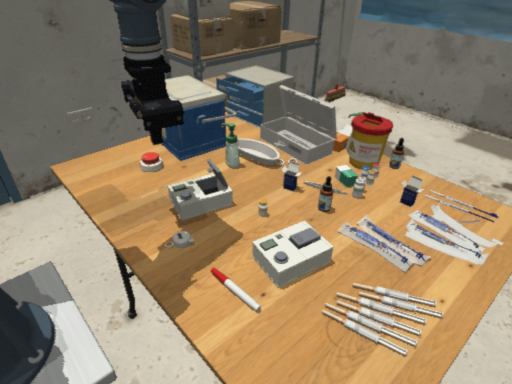

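The hatch of the left recorder is open (about (217,172)), the arm is clear above it, and everything else stands where it was.

```bash
python3 -c "
from rig import robot
print(robot.hand_in())"
```

```text
the job is handed in; nothing more can be done
None
```

I pressed the wide hatch once and it swung open. It stayed open untouched for over 2 s, then I pressed the button fully down, moved the arm clear with the hatch still open, and handed the job in at about 12 s.

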